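# Unlock the service panel of a creasing machine

### The job

Take the square-handled flat-bladed driver from its forked rest, set its blade in the slotted quarter-turn fastener of the creasing machine and turn the fastener a quarter turn counter-clockwise, to its stop, so that its tongue frees the service panel. Turn it with the driver, not with the fingers, then hang the driver back upright in the same rest and let go.

Things in the scene. Friction and masses are not known exactly. Their poses are not given: they have to be found in the camera images.
- driver_handle (a point): Centre of the driver's wooden handle: 26 mm square, 64 mm tall, flats facing x and y; z up. The 200 g driver hangs by a 50 mm round collar (underside 40 mm below this point) over a 10 mm shank; flat blade 28 mm wide along x, 5 mm thick, 16 mm high, its end 115 mm below. Not the tool with a round mushroom handle in a like rest; the two may swap places.
- rest_seat (a point): Where the driver hangs: mid-gap on top of the two prongs of its fixed steel fork, 100 mm above the table. Collar lies on them, so handle centre is 40 mm above this point. Prongs run along x, 95 mm long, 6 mm thick, gap 24 mm, open above and to -x; an upright plate is 48 mm away at +x. From above the blade passes when roughly along x, as at the start.
- latch_slot (a point): Middle of the slot's mouth on the stepped round steel fastener (44 mm wide, 16 mm high) on the machine's bed, 91 mm above the table. Turns with it: x along the slot, z up, tongue (44 mm) to -y. Slot 44 mm long, open-ended, 13 mm deep, 10 mm wide flaring to 20 at the mouth; blade play 10 degrees either way. The head floats up to 7 mm sideways on soft springs. Like-sized plain caps nearby have no slot.
- latch (a joint): Turn of the fastener, rad, counter-clockwise from above positive: about 0 locked (tongue over the panel's edge), 1.57 at its stop (tongue clear of the panel). Stays where it is left; needs about 0.12 N m to turn.
There are look-alikes about, which are no part of the job. What is shaped like the part that bears rest_seat but turquoise is not meant.

How it is judged:
By the outcome, as a careful person would: the job done as asked, in the order asked, and still so for the second after the job is handed in, with the robot touching nothing.
It also fails if it takes over 50 s, if anything falls off the work surface, if the arm or the gripper's body presses on something with over 40 N, if the wrist force passes 120 N, or if a joint passes its speed limit or range.

### The arm

A 6-joint arm with a two-finger parallel gripper is mounted at the origin on the work surface. World frame = base frame: x ahead of the robot, y to its left, z up, the work surface at z = 0. Lengths are in mm, angles in rad, forces in N, time in s.
With the tool pointing down it reaches from about 400 to 925 mm from the base axis. Payload 12.5 kg.
Tool frame: the origin (TCP) lies on the mounting face of the last link; the fingertips stand 190 mm ahead of it and the grasp point (between the pads) lies 171 mm ahead of it; x points along the fingers, y is the direction in which the jaws open and shut, and the axes are right-handed (so a half turn about x gives the same grasp; the last joint's range is limited). The gripper opens to 95 mm and grips with 3 to 60 N. Pads are 20 mm wide; open, the fingers measure 119 mm over their backs; the gripper's body (75 mm by 180 mm) begins 59 mm behind the grasp point.
Start: joints at [1.013, 0.491, 1.559, -0, 1.092, -0.106], TCP at [272.843, 562.3, 404.761] pointing down, gripper open.
Joint ranges: [-3.1, 3.1], [-0.84, 2.19], [0.05, 2.79], [-1.13, 4.28], [0.06, 2.93], [-2.69, 2.69]. Speed limits (rad/s): [2.22, 2.22, 2.79, 3.14, 3.14, 3.14].

### API

Orientations are given as [roll, pitch, yaw] about the fixed x, y, z axes, in that order (R = Rz(yaw) Ry(pitch) Rx(roll)).
In Python, from cell import env, eyes gives the robot as it stands. The module is installed in compiled form; this text tells all that it offers.
- The arm moves only by the tool jog_arm, never from a script. Its argument "deltas" is one flat list of numbers, 7 for each row, row after row: the shift along the tool's x, y, z in mm, then the turn, a rotation vector about the tool's x, y, z in rad, then the opening, from 0 (shut) to 1 (fully open). A call has 1 to 10 rows; each row shifts and turns the pose as measured when the row begins, along the tool's axes as they then stand; what a row does not reach is not made up. A row lasts 1/8 s, in which the tool goes at most 62.5 mm and 10.7 degrees, less where a joint would pass 70% of its speed; a pose out of reach is approached as far as the arm can. A call is refused whole if a number of a shift passes 62.5 or a number of a turn 0.188, either way. A call with a gripper value outside its range is refused whole. The fingers move at their own pace and stop on an object; the grip force is fixed at half the most. Time passes only in rows, so rows that do not move let the fingers close. It gives the time, the measured TCP pose, the force and the opening at its end, in the units of the state.
- env.state(): the state, without advancing time (a new reading comes with each control period).
- eyes.read_camera(name): name is "side" or "top" or "wrist"; returns a dict with "image" (480x640x3 uint8, red, green, blue), "fovy" (degrees; the focal length in pixels is half the picture's height over the tangent of half this angle, whatever the lens; pixels are square), "cx", "cy" (the principal point, pixels), "dist" ([k1, k2, p1, p2, k3] as OpenCV has them; the pictures are not rectified), "world_from_camera" (4x4, takes a point from camera to world coordinates). Camera axes: x right, y up, looking along -z (the intrinsics and any distortion apply to the point x, -y, -z); pixel columns grow to the right and rows downward; lengths in mm; the calibration is good to about 2 mm. A picture is of the moment at which its call begins. There is no depth.
- env.job_done(): hands the job in, once; it reports no verdict.
The state is a dict: "t": time; "joints": joint angles; "qvel": joint speeds; "tau": joint torques, N m; "eef_pos": TCP position; "tcp_rot": TCP orientation; "ft_force": force on the tool from outside, world axes, zero at the start; "moment": the same for the moment, N m; "opening": opening from 0.0 (shut) to 1.0 (fully open).
Only numpy, scipy, OpenCV 4.12 (cv2) and the standard library are available. Lean on these libraries where they do the work, as an engineer would, in place of code of your own. Each camera call takes 0.05 s, during which the arm holds its last target.

## Working session

There is one attempt and no reset: what is moved stays moved. The work goes in short steps, Python scripts to look and compute and a tool call to move; the robot and the scene stay as the last step left them, time stands still between calls to the robot, and variables do not carry over. Pictures are saved under pics/ and viewed, and the job is handed in when it is done.

Besides the shell and the picture viewer there is one more tool, called after "Request:" by a JSON object that holds its "name" and its "arguments", one argument or row to a line. jog_arm: Moves the arm, as the interface text tells. Its arguments: {"type":"object","properties":{"deltas":{"type":"array","items":{"type":"number"}}},"required":["deltas"]}

```bash
mkdir -p pics; cat > h.py <<'E'
import numpy as np, cv2, pickle
from cell import env, eyes
def snap(names, tag):
    out={}
    for n in names:
        d=eyes.read_camera(n); out[n]=d
        cv2.imwrite(f'pics/{tag}_{n}.png', d['image'][:,:,::-1]); pickle.dump(d,open(f'pics/{tag}_{n}.pkl','wb'))
    return out
def load(tag,n): return pickle.load(open(f'pics/{tag}_{n}.pkl','rb'))
def K(d):
    f=240/np.tan(np.radians(d['fovy'])/2); return np.array([[f,0,d['cx']],[0,f,d['cy']],[0,0,1]])
def ray(d,u,v):
    p=cv2.undistortPoints(np.array([[[u,v]]],float),K(d),np.array(d['dist'],float))[0,0]
    T=np.array(d['world_from_camera']); r=T[:3,:3]@np.array([p[0],-p[1],-1]); return T[:3,3],r
def onz(d,u,v,z):
    o,r=ray(d,u,v); return o+r*(z-o[2])/r[2]
def proj(d,P):
    T=np.array(d['world_from_camera']); q=T[:3,:3].T@(np.array(P,float)-T[:3,3]); q=np.array([q[0],-q[1],-q[2]])
    return cv2.projectPoints(q.reshape(1,1,3),np.zeros(3),np.zeros(3),K(d),np.array(d['dist'],float))[0].ravel()
def tri(*obs):
    A=np.zeros((3,3));b=np.zeros(3)
    for d,u,v in obs:
        o,r=ray(d,u,v); r=r/np.linalg.norm(r); M=np.eye(3)-np.outer(r,r); A+=M;b+=M@o
    return np.linalg.solve(A,b)
def crop(tag,n,x0,y0,x1,y1,s,name):
    im=load(tag,n)['image'][y0:y1,x0:x1,::-1]
    cv2.imwrite(f'pics/{name}.png',cv2.resize(im,None,fx=s,fy=s,interpolation=cv2.INTER_CUBIC))
E
python3 - <<'E'
from h import *
o=snap(['side','top','wrist'],'a')
for n in o: print(n,o[n]['fovy'],np.round(o[n]['world_from_camera'],2).tolist())
print(env.state())
E
```

```text
side 50.858940829728574 [[0.97, 0.19, -0.16, 207.91], [-0.25, 0.73, -0.63, -532.48], [-0.0, 0.65, 0.76, 914.37], [0.0, 0.0, 0.0, 1.0]]
top 53.058373803334106 [[-0.01, 0.99, -0.15, 284.5], [-1.0, -0.01, 0.0, 108.81], [0.0, 0.15, 0.99, 877.98], [0.0, 0.0, 0.0, 1.0]]
wrist 64.41354903993069 [[0.44, -0.86, -0.26, 200.24], [0.9, 0.42, 0.13, 596.88], [-0.0, -0.29, 0.96, 384.09], [0.0, 0.0, 0.0, 1.0]]
{'t': 0.15, 'joints': array([ 1.01338261e+00,  4.91398254e-01,  1.55932148e+00, -5.70060622e-05,
        1.09170337e+00, -1.05588883e-01]), 'qvel': array([ 0.00112687,  0.00122944, -0.00166092,  0.00155045,  0.00030002,
       -0.00023342]), 'tau': array([ 2.27179524e-03, -6.12893414e+01, -2.58279097e+01,  6.93357107e-02,
        4.73620172e-02, -1.42390895e-04]), 'eef_pos': array([272.84235926, 562.27001526, 404.30597406]), 'tcp_rot': array([-1.61557017,  1.56996434, -2.06736871]), 'ft_force': array([-0.17581379,  0.28906865,  0.03751619]), 'moment': array([-0.00613383,  0.04549136, -0.02806685]), 'opening': 0.9935438210764852}
```

View pics/a_side.png

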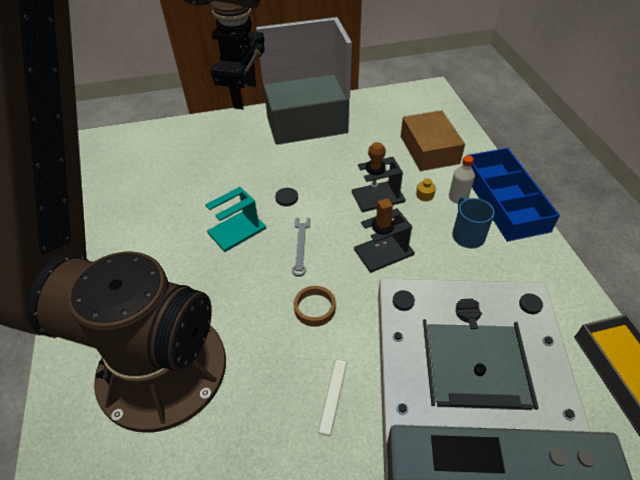

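View pics/a_top.png

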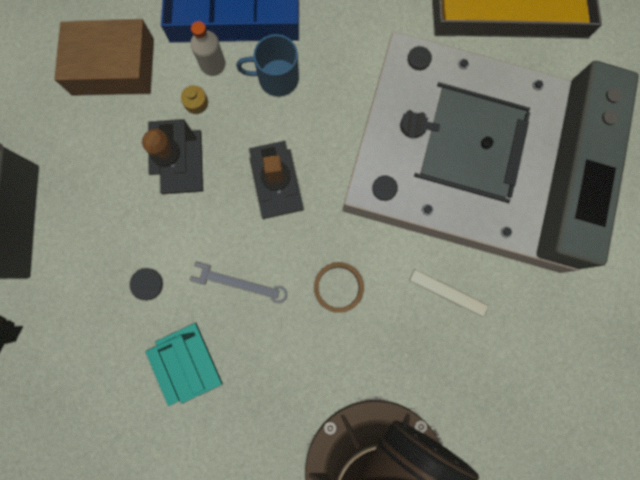

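View pics/a_wrist.png

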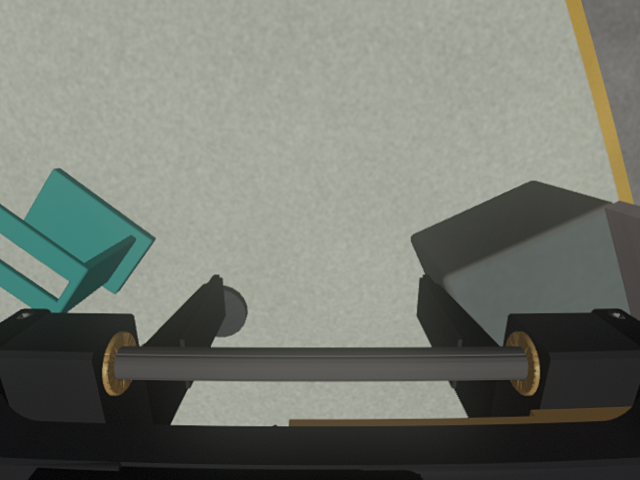

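The side view shows the square handle at (385,212), its fork, and the slotted fastener at (468,310). In the top view the handle is at (273,163) and the fastener at (413,124), with its tongue towards -y. Next I'll enlarge these.

```bash
python3 - <<'E'
from h import *
crop('a','side',340,130,440,280,5,'c1')
crop('a','side',430,280,510,340,8,'c2')
crop('a','top',235,130,315,230,6,'c3')
crop('a','top',385,95,455,150,9,'c4')
E
python3 - <<'E'
import cv2,numpy as np
E
```

```text
(no output)
```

View pics/c1.png

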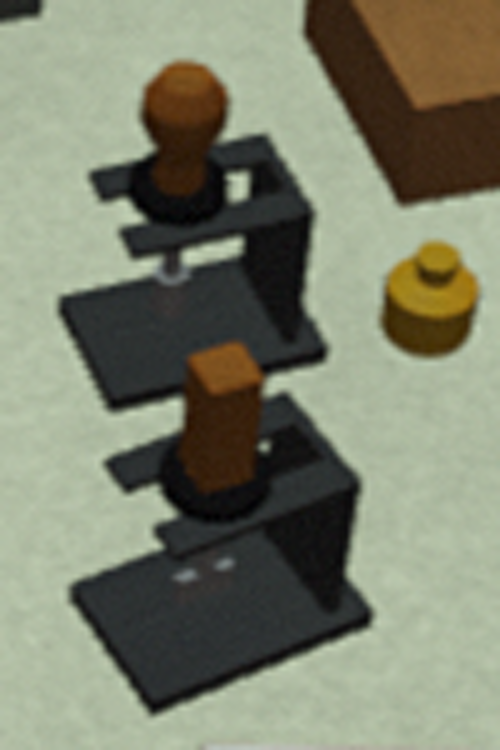

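View pics/c2.png

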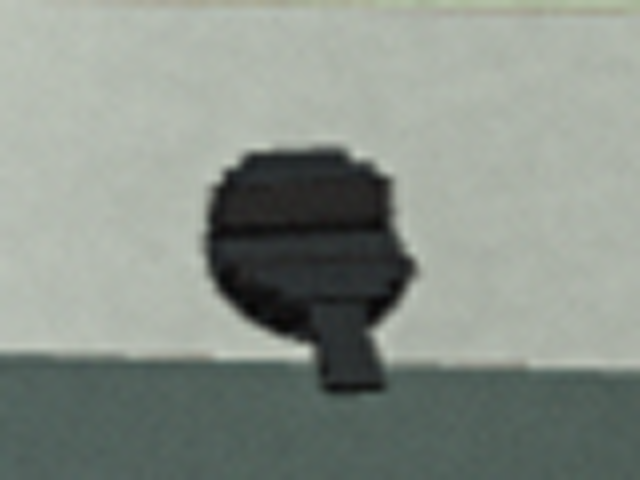

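View pics/c3.png

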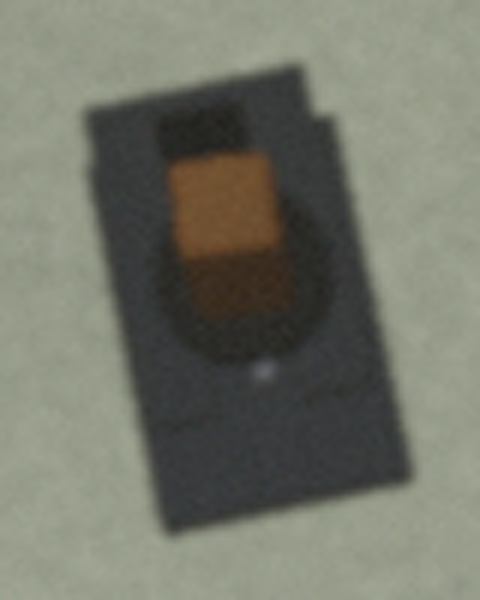

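View pics/c4.png

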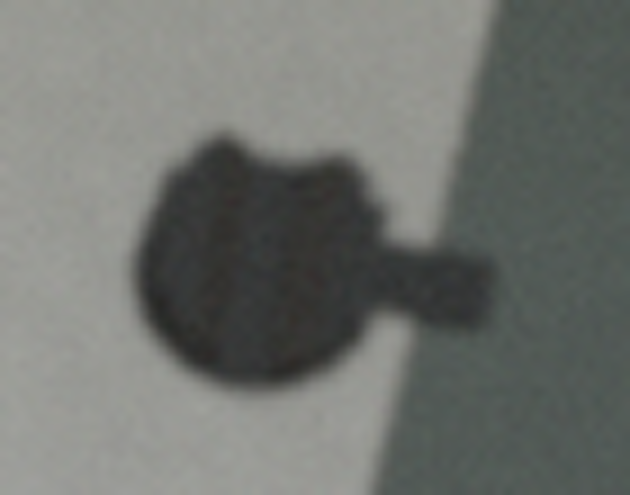

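```bash
python3 - <<'E'
from h import *
t=load('a','top');s=load('a','side')
f=lambda u,v:(235+u/6-.4,130+v/6-.4)
p=f(223,205); q=(340+226/5-.4,130+369/5-.4)
print('handletop tri',tri((t,*p),(s,*q)),'top@172',onz(t,*p,172),'side',onz(s,*q,172))
c=[onz(t,*f(*a),172)[:2] for a in [(168,165),(268,152),(282,245),(178,258)]]
for i in range(4):
    e=c[(i+1)%4]-c[i]; print('edge',np.linalg.norm(e),np.degrees(np.arctan2(e[1],e[0])))
# side top corners
g=lambda u,v:(340+u/5-.4,130+v/5-.4)
c=[onz(s,*g(*a),172)[:2] for a in [(186,362),(236,341),(265,375),(206,396)]]
for i in range(4):
    e=c[(i+1)%4]-c[i]; print('edge side',np.linalg.norm(e),np.degrees(np.arctan2(e[1],e[0])))
# base plate edges
c=[onz(t,*f(*a),z)[:2] for a,z in [((168,532),6),((412,480),6),((90,110),100),((300,66),100)]]
print(c)
k=lambda u,v:(385+u/9-.4,95+v/9-.4)
p=k(262,258);q=(430+300/8-.4,280+235/8-.4)
print('latch tri',tri((t,*p),(s,*q)),onz(t,*p,91),onz(s,*q,91))
a=onz(t,*k(335,265),83)
b=onz(t,*k(490,293),83);e=b-a;print('tongue deg',np.degrees(np.arctan2(e[1],e[0]))+90, b)
# machine edge panel
a=onz(t,*k(375,495),75);b=onz(t,*k(500,0),75);e=b-a;print('panel edge',np.degrees(np.arctan2(e[1],e[0])))
# slot lines in side
j=lambda u,v:(430+u/8-.4,280+v/8-.4)
for l in [((215,237),(385,228)),((240,178),(385,176))]:
    a=onz(s,*j(*l[0]),85);b=onz(s,*j(*l[1]),85);e=b-a;print('slot side',np.degrees(np.arctan2(e[1],e[0])))
for l in [((225,160),(208,330)),((315,180),(293,330))]:
    a=onz(t,*k(*l[1]),91);b=onz(t,*k(*l[0]),91);e=b-a;print('slot top',np.degrees(np.arctan2(e[1],e[0])))
E
```

```text
handletop tri [503.03029145 168.31210466 168.88496562] top@172 [501.93543555 168.06032669 172.        ] side [501.93525768 165.4058519  172.        ]
edge 25.635660269511437 -82.78743907731835
edge 24.78730508332757 -171.53622575916097
edge 26.4963555604642 96.89731162624788
edge 24.637674764390948 6.47060787979285
edge side 25.070235516934225 15.184696088203925
edge side 22.864957661962546 -76.99143764473706
edge side 28.038789800404153 -168.95822117368024
edge side 21.16019201642202 94.93968703009442
[array([448.97314679, 198.27040242]), array([464.73252279, 123.14177096]), array([552.18105044, 211.74999444]), array([564.59149431, 152.67576088])]
latch tri [599.16098734 -70.61161459  85.45199565] [598.12320606 -69.54219468  91.        ] [595.34681693 -73.84440893  91.        ]
tongue deg -10.752932236830617 [ 594.18211716 -115.5403401    83.        ]
panel edge -16.337101444029482
slot side -11.102193514453841
slot side -13.733644114171172
slot top -7.857746763018171
slot top -10.549559300311005
```

```bash
cat >> h.py <<'E'
from scipy.spatial.transform import Rotation as Rn
def R0(): return Rn.from_euler('xyz',env.state()['tcp_rot']).as_matrix()
def Rdown(yaw): # tool y at world angle yaw(deg), tool x down
    a=np.radians(yaw); y=np.array([np.cos(a),np.sin(a),0]); x=np.array([0,0,-1.]); return np.column_stack([x,y,np.cross(x,y)])
def st():
    s=env.state(); R=R0(); p=s['eef_pos']; y=R[:,1]
    print('t',round(s['t'],2),'tcp',np.round(p,1),'gp',np.round(p+171*R[:,0],1),'yaw_y',round(np.degrees(np.arctan2(y[1],y[0])),2),'x',np.round(R[:,0],3),'q',np.round(s['joints'],2),'F',np.round(s['ft_force'],1),'M',np.round(s['moment'],2),'op',round(s['opening'],3))
def go(gp,yaw):
    s=env.state();R=R0(); Rt=Rdown(yaw); p=np.array(gp,float)-171*Rt[:,0]
    rv=Rn.from_matrix(R.T@Rt).as_rotvec()
    d=R.T@(p-s['eef_pos'])
    n=max(np.abs(d).max()/60,np.abs(rv).max()/.18)
    print('shift',np.round(d,1),'rot',np.round(rv,4),'rows',round(n,2))
E
python3 - <<'E'
from h import *
st()
for y in (98,-82,8,-172): print(y); go([502,168,235],y)
E
```

```text
t 0.15 tcp [272.8 562.3 404.3] gp [272.8 562.1 233.3] yaw_y 64.11 x [-0.    -0.001 -1.   ] q [ 1.01  0.49  1.56 -0.    1.09 -0.11] F [-0.2  0.3  0. ] M [-0.01  0.05 -0.03] op 0.994
98
shift [  -1.5 -254.7  378.3] rot [-5.914e-01 -3.000e-04  8.000e-04] rows 6.3
-82
shift [  -1.5 -254.7  378.3] rot [2.5502e+00 1.0000e-03 4.0000e-04] rows 14.17
8
shift [  -1.5 -254.7  378.3] rot [9.794e-01 4.000e-04 8.000e-04] rows 6.3
-172
shift [  -1.5 -254.7  378.3] rot [-2.1622e+00 -9.0000e-04  4.0000e-04] rows 12.01
```

```bash
python3 - <<'E'
from h import *
go([508,125,240],8)
E
```

```text
shift [  -6.5 -290.7  402.5] rot [9.794e-01 4.000e-04 8.000e-04] rows 6.71
```

Request:
{"name": "jog_arm", "arguments": {
  "deltas": [-1,-36,50,0,0,0,1,-1,-36,50,0,0,0,1,-1,-36,50,0,0,0,1,-1,-36,50,0,0,0,1,-1,-36,50,0,0,0,1,-1,-36,50,0,0,0,1,-1,-36,50,0,0,0,1,-1,-36,50,0,0,0,1]
}}

```text
t: 1.15
eef_pos: [509.9, 123.4, 411.3]
tcp_rot: [-1.709, 1.569, -2.154]
ft_force: [0.4, 1.4, -0.4]
opening: 1.003
```

Request:
{"name": "jog_arm", "arguments": {
  "deltas": [0,0,0,0.165,0,0,1,0,0,0,0.165,0,0,1,0,0,0,0.165,0,0,1,0,0,0,0.165,0,0,1,0,0,0,0.165,0,0,1,0,0,0,0.155,0,0,1,0,0,0,0,0,0,1]
}}

```text
t: 2.02
eef_pos: [511.8, 118.3, 410.0]
tcp_rot: [-1.191, 1.567, -2.652]
ft_force: [0.2, -0.2, 0.5]
opening: 1.001
```

```bash
python3 - <<'E'
from h import *
st(); snap(['wrist'],'b'); go([508,125,240],8)
E
```

```text
t 2.02 tcp [511.8 118.3 410. ] gp [511.3 118.  239. ] yaw_y 6.28 x [-0.003 -0.002 -1.   ] q [ 0.1   0.34  1.79 -0.    1.01 -0.01] F [ 0.2 -0.2  0.5] M [-0.02  0.04  0.01] op 1.001
shift [-1.1 -3.  -7.1] rot [-0.028   0.0013  0.0034] rows 0.16
```

View pics/b_wrist.png

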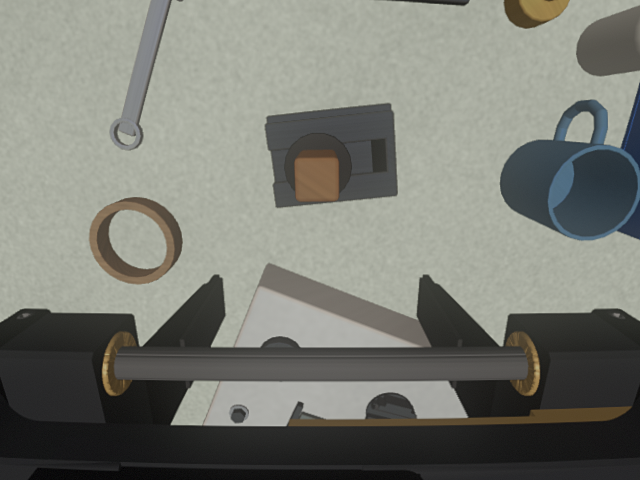

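```bash
python3 - <<'E'
from h import *
crop('b','wrist',255,95,410,215,5,'c5')
E
```

```text
(no output)
```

View pics/c5.png

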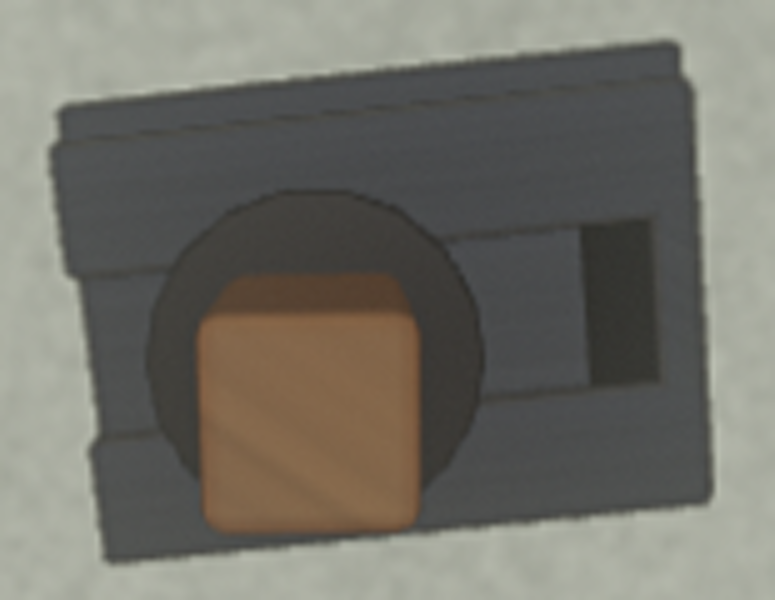

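```bash
python3 - <<'E'
from h import *
w=load('b','wrist');t=load('a','top');s=load('a','side')
f=lambda u,v:(255+u/5-.4,95+v/5-.4)
h=f(309,422)
print('top',onz(w,*h,172),'tri',tri((w,*h),(t,271.8,163.8),(s,384.8,203.4)), tri((w,*h),(t,271.8,163.8)))
print('collar',onz(w,*f(316,355),108))
def ang(a,b,z):
    e=onz(w,*f(*b),z)-onz(w,*f(*a),z); return np.degrees(np.arctan2(e[1],e[0])), np.linalg.norm(e)
print('handle edges',ang((200,315),(418,312),172),ang((205,530),(418,530),172),ang((200,510),(197,330),172),ang((420,510),(416,330),172))
print('prong',ang((105,560),(710,503),97),ang((50,147),(690,82),100),ang((445,242),(655,217),100),ang((485,402),(660,382),100))
# seat: gap center
for a,b in [((450,241),(490,402)),((655,217),(660,382)),((75,275),(97,438))]:
    print((onz(w,*f(*a),100)+onz(w,*f(*b),100))/2)
# width across prongs
print(onz(w,*f(697,290),100))
E
```

```text
top [504.04926845 166.91249644 172.        ] tri [503.17450002 167.46249305 169.70704807] [503.41029067 167.39079482 169.24585123]
collar [504.07909116 167.5057234  108.        ]
handle edges (np.float64(7.0633348997825465), np.float64(24.5375557091288)) (np.float64(6.3189056555002985), np.float64(24.735463858251496)) (np.float64(96.14181581172932), np.float64(20.59471121097451)) (np.float64(98.27930106927978), np.float64(20.594226859020118))
prong (np.float64(11.822707127341818), np.float64(94.90858574127334)) (np.float64(11.900013787489515), np.float64(93.7893268648897)) (np.float64(13.09344351299907), np.float64(31.222981478518115)) (np.float64(12.943377213095406), np.float64(26.605229132628637))
[526.54492034 174.00205835 100.        ]
[553.97912407 180.36311914 100.        ]
[469.64718356 162.5019038  100.        ]
[559.60760319 182.54791941 100.        ]
```

The driver's handle is at (503.7, 167.2) with a yaw of about 7°, and the fork's yaw is about 12°. All of this matches the given sizes.

```bash
python3 - <<'E'
from h import *
go([503.7,167.2,240],7)
E
```

```text
shift [ -1.1  -2.6 -49.5] rot [-0.0105  0.0013  0.0034] rows 0.83
```

Request:
{"name": "jog_arm", "arguments": {
  "deltas": [0,-1.3,-25,-0.01,0.001,0.003,1,0,-1.3,-25,0,0,0,1,0,0,0,0,0,0,1]
}}

```text
t: 2.45
eef_pos: [503.2, 168.5, 409.7]
tcp_rot: [-1.001, 1.57, -2.44]
ft_force: [0.4, -0.5, -0.4]
opening: 1.003
```

```bash
python3 - <<'E'
from h import *
st(); go([503.7,167.2,140],7)
E
```

```text
t 2.45 tcp [503.2 168.5 409.7] gp [503.1 168.4 238.7] yaw_y 7.57 x [-0.001 -0.    -1.   ] q [ 0.2   0.35  1.78 -0.    1.01  0.07] F [ 0.4 -0.5 -0.4] M [-0.07  0.03 -0.03] op 1.003
shift [98.7  0.4  1.3] rot [0.01   0.0004 0.0006] rows 1.65
```

Request:
{"name": "jog_arm", "arguments": {
  "deltas": [35,0.2,0.6,0.01,0,0,1,35,0.2,0.6,0,0,0,1,20,0,0,0,0,0,1,9,0,0,0,0,0,1,0,0,0,0,0,0,1]
}}

```text
t: 3.08
eef_pos: [504.6, 164.8, 308.8]
tcp_rot: [0.993, 1.569, -0.446]
ft_force: [-0.1, 0.6, 0.5]
opening: 1.004
```

```bash
python3 - <<'E'
from h import *
st(); go([503.7,167.2,140],7)
E
```

```text
t 3.08 tcp [504.6 164.8 308.8] gp [504.8 164.7 137.8] yaw_y 7.57 x [ 0.002 -0.001 -1.   ] q [ 0.19  0.48  1.89 -0.    0.77  0.06] F [-0.1  0.6  0.5] M [-0.07  0.05  0.  ] op 1.004
shift [-2.2 -0.6 -2.5] rot [ 0.0099  0.0009 -0.0015] rows 0.06
```

Request:
{"name": "jog_arm", "arguments": {
  "deltas": [-1.5,-0.6,-2.5,0.005,0,0,1,0,0,0,0,0,0,0,0,0,0,0,0,0,0,0,0,0,0,0,0,0,0,0,0,0,0,0,0,0,0,0,0,0,0,0,0,0,0,0,0,0,0]
}}

```text
t: 3.95
eef_pos: [503.9, 167.3, 312.8]
tcp_rot: [1.445, 1.565, 0.002]
ft_force: [-1.1, -0.2, -0.6]
opening: 0.424
```

```bash
python3 - <<'E'
from h import *
st()
E
```

```text
t 3.95 tcp [503.9 167.3 312.8] gp [504.8 167.3 141.8] yaw_y 7.33 x [ 0.005  0.    -1.   ] q [ 0.2   0.48  1.89 -0.    0.77  0.07] F [-1.1 -0.2 -0.6] M [-0.08  0.06  0.  ] op 0.424
```

Request:
{"name": "jog_arm", "arguments": {
  "deltas": [0,0,0,0,0,0,0,0,0,0,0,0,0,0,0,0,0,0,0,0,0,0,0,0,0,0,0,0]
}}

```text
t: 4.45
eef_pos: [503.7, 167.3, 312.7]
tcp_rot: [1.412, 1.566, -0.031]
ft_force: [-0.5, -0.1, 0.1]
opening: 0.272
```

```bash
python3 - <<'E'
from h import *
st()
E
```

```text
t 4.45 tcp [503.7 167.3 312.7] gp [504.6 167.3 141.7] yaw_y 7.33 x [ 0.005 -0.    -1.   ] q [ 0.2   0.48  1.89 -0.    0.77  0.07] F [-0.5 -0.1  0.1] M [-0.09  0.14  0.01] op 0.272
```

Request:
{"name": "jog_arm", "arguments": {
  "deltas": [-15,0,0,0,0,0,0,-30,0,0,0,0,0,0,-30,0,0,0,0,0,0,-30,0,0,0,0,0,0,-30,0,0,0,0,0,0,0,0,0,0,0,0,0]
}}

```text
t: 5.2
eef_pos: [502.5, 167.2, 455.5]
tcp_rot: [1.454, 1.565, 0.011]
ft_force: [-0.5, 0.7, -2.8]
opening: 0.272
```

```bash
python3 - <<'E'
from h import *
st(); snap(['side','top','wrist'],'d')
go([540,-20,270],-11)
E
```

```text
t 5.2 tcp [502.5 167.2 455.5] gp [503.5 167.2 284.5] yaw_y 7.33 x [ 0.006  0.    -1.   ] q [ 0.2   0.3   1.72 -0.    1.11  0.07] F [-0.5  0.7 -2.8] M [-0.04  0.07  0.03] op 0.272
shift [ 11.5  13.4 190.4] rot [ 0.3198  0.001  -0.0004] rows 3.17
```

View pics/d_side.png

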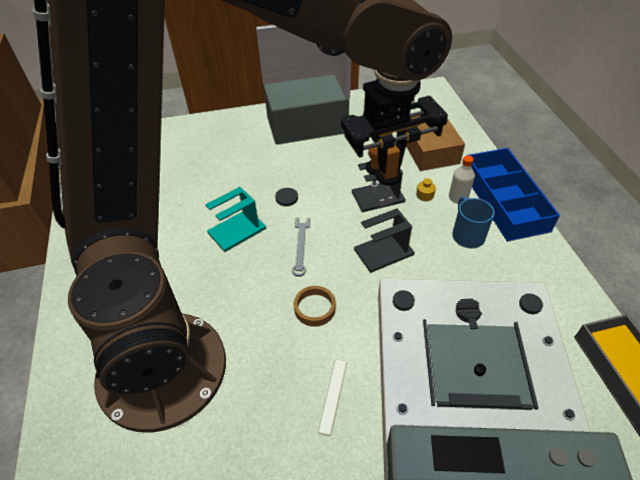

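View pics/d_wrist.png

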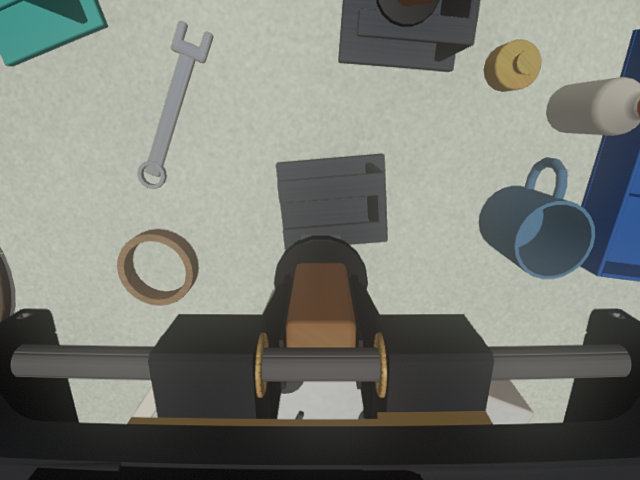

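```bash
python3 - <<'E'
from h import *
crop('d','wrist',265,145,400,255,5,'c6')
crop('d','side',345,195,425,280,8,'c7')
go([590,-115,270],-10)
E
```

```text
shift [ 11.6  50.8 291. ] rot [ 0.3023  0.001  -0.0004] rows 4.85
```

View pics/c6.png

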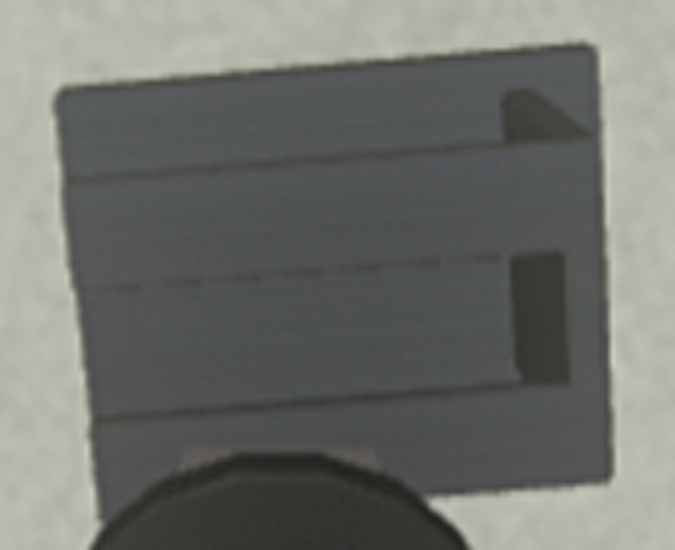

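View pics/c7.png

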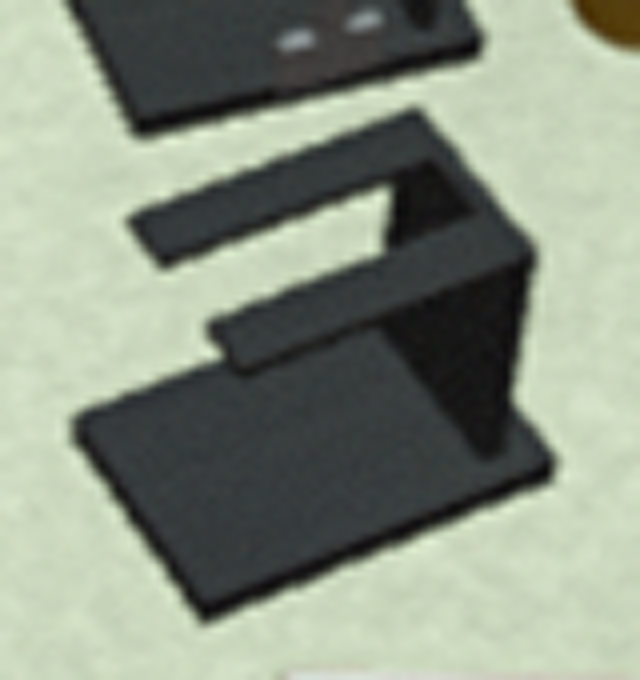

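```bash
python3 - <<'E'
from h import *
w=load('d','wrist');s=load('d','side')
f=lambda u,v:(265+u/5-.4,145+v/5-.4)
g=lambda u,v:(345+u/8-.44,195+v/8-.44)
for d,k,P in [(w,f,[(82,290),(97,420),(565,252),(570,383)]),(s,g,[(160,260),(212,325),(430,162),(477,210)])]:
    q=[onz(d,*k(*p),100) for p in P]
    m1=(q[0]+q[1])/2;m2=(q[2]+q[3])/2;e=m2-m1
    u=e/np.linalg.norm(e)
    print('tip',m1,'root',m2,np.degrees(np.arctan2(e[1],e[0])),np.linalg.norm(e),'gap',np.linalg.norm(q[1]-q[0]),np.linalg.norm(q[3]-q[2]))
    print('seat 48 from root',m2-48*u)
E
```

```text
tip [469.78970855 162.71714361 100.        ] root [553.78380645 180.45677764 100.        ] 11.925666712974591 85.84697488840743 gap 24.076919947420794 23.99875810655427
seat 48 from root [506.81981379 170.53793735 100.        ]
tip [467.5130623  161.50273137 100.        ] root [551.30986541 180.62497014 100.        ] 12.85465068632616 85.95094081107831 gap 27.18943964338098 21.708735986490762
seat 48 from root [504.51286108 169.94600081 100.        ]
```

Request:
{"name": "jog_arm", "arguments": {
  "deltas": [2,5,58,0.1,0,0,0,2,5,58,0.1,0,0,0,2,5,58,0.1,0,0,0,2,5,58,0,0,0,0,2,5,58,0,0,0,0,0,0,0,0,0,0,0]
}}

```text
t: 6.1
eef_pos: [511.4, -129.9, 433.7]
tcp_rot: [-1.528, 1.558, 3.005]
ft_force: [0.1, 0.4, -2.7]
opening: 0.269
```

```bash
python3 - <<'E'
from h import *
st(); snap(['wrist'],'e')
E
```

```text
t 6.1 tcp [ 511.4 -129.9  433.7] gp [ 509.3 -129.6  262.7] yaw_y -10.28 x [-0.012  0.002 -1.   ] q [-0.37  0.32  1.76 -0.    1.07 -0.19] F [ 0.1  0.4 -2.7] M [-0.08  0.1  -0.02] op 0.269
```

View pics/e_wrist.png

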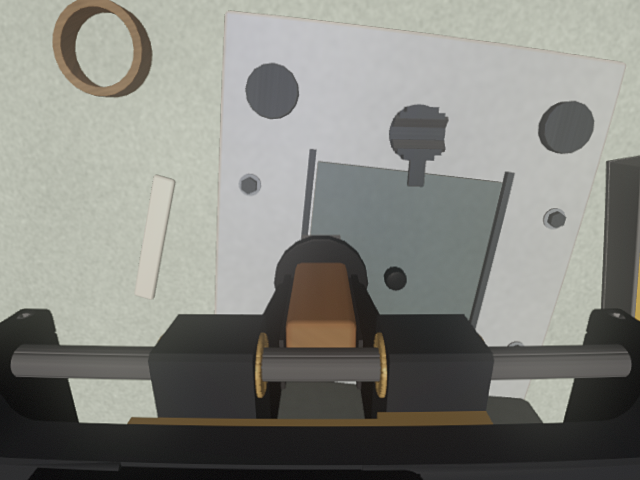

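```bash
python3 - <<'E'
from h import *
crop('e','wrist',380,95,460,195,6,'c8')
E
```

```text
(no output)
```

View pics/c8.png

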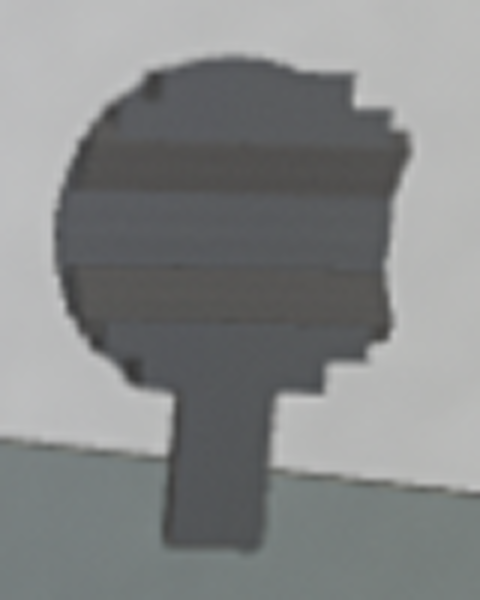

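```bash
python3 - <<'E'
from h import *
w=load('e','wrist')
f=lambda u,v:(380+u/6-.42,95+v/6-.42)
a,b,c,d=[onz(w,*f(*p),91) for p in [(100,143),(408,150),(88,322),(388,328)]]
for p,q in((a,b),(c,d)):
    e=q-p;print(np.degrees(np.arctan2(e[1],e[0])),np.linalg.norm(e),(p+q)/2)
print('centre',(a+b+c+d)/4,'mouth w',np.linalg.norm((a+b)/2-(c+d)/2))
a,b,c,d=[onz(w,*f(*p),78) for p in [(75,192),(390,192),(65,265),(385,267)]]
for p,q in((a,b),(c,d)):
    e=q-p;print(np.degrees(np.arctan2(e[1],e[0])),np.linalg.norm(e),(p+q)/2)
print((a+b+c+d)/4)
a,b=[onz(w,*f(*p),81) for p in[(180,400),(166,545)]];c,d=[onz(w,*f(*p),81) for p in[(271,400),(262,548)]]
for p,q in((a,b),(c,d)):
    e=q-p;print('tongue',np.degrees(np.arctan2(e[1],e[0]))+90)
t=load('a','top');s=load('a','side')
print('tri',tri((w,*f(246,236)),(t,413.8,123.5),(s,467,309)))
# driver in hand: blade tip position estimate if seen
st()
E
```

```text
-11.084524379051127 41.8930686958172 [604.21436654 -61.61683157  91.        ]
-11.018390575808372 41.60721828247552 [599.42802398 -84.87954672  91.        ]
centre [601.82119526 -73.24818915  91.        ] mouth w 23.750010341824137
-9.863998115858521 44.70574731997441 [603.63422821 -67.72326747  78.        ]
-10.237943537640128 45.80332594785616 [601.43533019 -77.71440328  78.        ]
[602.5347792  -72.71883538  78.        ]
tongue -12.22323453928746
tongue -9.528434838778963
tri [600.2663431  -71.67905304  85.53309306]
t 6.15 tcp [ 511.5 -128.3  433.7] gp [ 509.4 -127.9  262.7] yaw_y -10.21 x [-0.012  0.002 -1.   ] q [-0.37  0.32  1.76 -0.    1.07 -0.19] F [-0.1  0.5 -2.6] M [-0.08  0.11  0.09] op 0.274
```

```bash
python3 - <<'E'
from h import *
go([600,-72,245],-10.5)
E
```

```text
shift [ 16.7  77.3 -71.1] rot [0.0051 0.     0.0127] rows 1.29
```

Request:
{"name": "jog_arm", "arguments": {
  "deltas": [5,26,-24,0.005,0,0.0127,0,5,26,-24,0,0,0,0,5,25,-23,0,0,0,0,0,0,0,0,0,0,0]
}}

```text
t: 6.65
eef_pos: [602.3, -66.2, 414.5]
tcp_rot: [-1.798, 1.565, 2.734]
ft_force: [-1.2, 0.2, -2.6]
opening: 0.27
```

```bash
python3 - <<'E'
from h import *
st(); go([600,-72,245],-10.5)
E
```

```text
t 6.65 tcp [602.3 -66.2 414.5] gp [601.5 -65.8 243.5] yaw_y -10.35 x [-0.005  0.002 -1.   ] q [-0.22  0.45  1.59  0.    1.1  -0.04] F [-1.2  0.2 -2.6] M [-0.12  0.07 -0.04] op 0.27
shift [-1.5 -1.3  6.2] rot [ 0.0026 -0.0012  0.0053] rows 0.1
```

Request:
{"name": "jog_arm", "arguments": {
  "deltas": [10,-1.3,5.5,0.002,-0.001,0.005,0,8,0,0,0,0,0,0,0,0,0,0,0,0,0]
}}

```text
t: 7.02
eef_pos: [598.5, -70.7, 394.4]
tcp_rot: [-1.638, 1.568, 2.893]
ft_force: [-0.2, -0.4, -2.6]
opening: 0.273
```

```bash
python3 - <<'E'
from h import *
st(); go([600,-72,222],-10.5);snap(['side','wrist'],'f')
crop('f','side',420,180,540,340,5,'c9')
crop('f','wrist',240,200,400,300,5,'c10')
E
```

```text
t 7.03 tcp [598.5 -70.7 394.4] gp [598.  -70.6 223.4] yaw_y -10.4 x [-0.003  0.001 -1.   ] q [-0.23  0.47  1.63  0.    1.05 -0.05] F [-0.2 -0.4 -2.6] M [-0.09  0.1  -0.01] op 0.273
shift [1.4 1.7 1. ] rot [ 0.0018 -0.0002  0.0028] rows 0.03
```

View pics/c9.png

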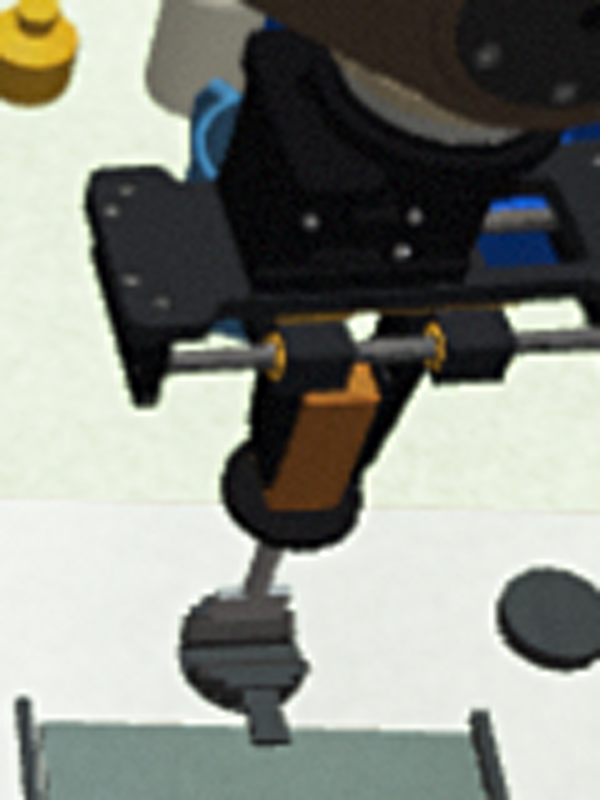

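View pics/f_wrist.png

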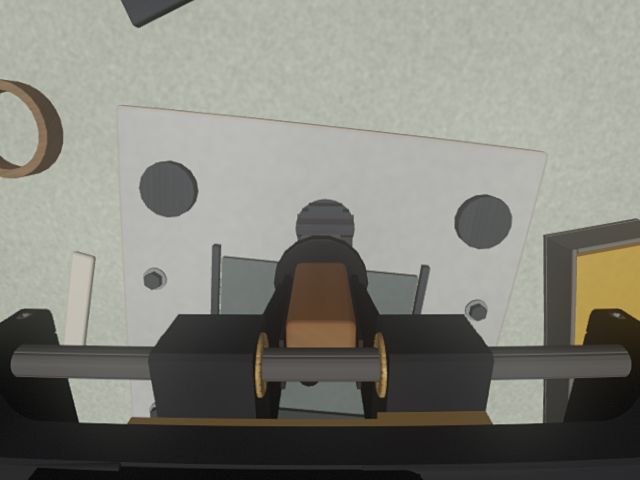

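```bash
python3 - <<'E'
from h import *
s=load('f','side')
crop('f','side',450,285,490,335,14,'c11')
gp=np.array([598.0,-70.6,223.4]);ax=np.array([-.003,.001,-1])
k=lambda p:(np.round((p-[450,285])*14,0))
for L in (2+99,2+115): print(L,k(proj(s,gp+L*ax)))
c=np.cos(np.radians(-10.4));si=np.sin(np.radians(-10.4));u=np.array([c,si,0])
for L in (101,117):
  for e in(-14,14): print('corner',L,e,k(proj(s,gp+L*ax+e*u)))
for P in [(600,-72,91),(598,-72,91),(600,-70,91)]: print(P,k(proj(s,P)))
E
```

```text
101 [291. 183.]
117 [267. 250.]
corner 101 -14 [189. 189.]
corner 101 14 [394. 176.]
corner 117 -14 [166. 256.]
corner 117 14 [368. 243.]
(600, -72, 91) [265. 318.]
(598, -72, 91) [252. 321.]
(600, -70, 91) [259. 306.]
```

View pics/c11.png

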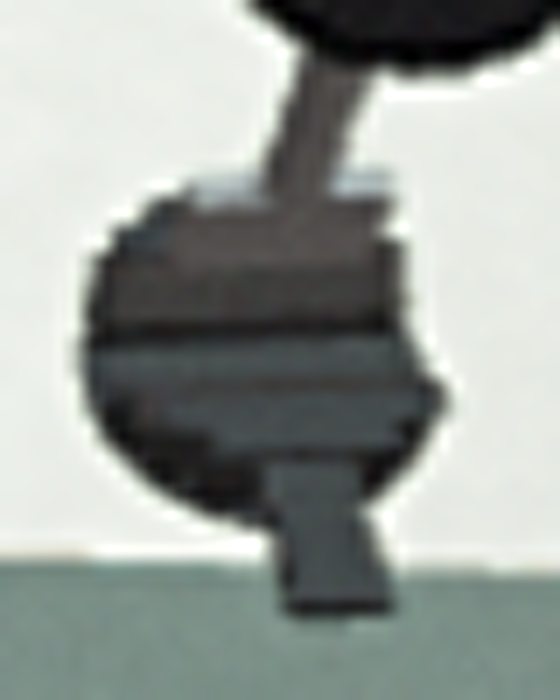

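The blade in the side view agrees with the prediction to about 1 mm, and it lies inside the slot's 20 mm mouth. I'll descend in small steps and watch the force.

Request:
{"name": "jog_arm", "arguments": {
  "deltas": [5,1,-1.3,0.002,0,0.003,0,5,0,0,0,0,0,0,4,0,0,0,0,0,0,0,0,0,0,0,0,0]
}}

```text
t: 7.62
eef_pos: [599.8, -70.0, 380.7]
tcp_rot: [1.58, 1.568, -0.175]
ft_force: [0.0, -0.2, -2.8]
opening: 0.272
```

```bash
python3 - <<'E'
from h import *
st(); go([600,-70,200],-10.5);
E
```

```text
t 7.62 tcp [599.8 -70.  380.7] gp [600.3 -70.1 209.7] yaw_y -10.56 x [ 0.003 -0.    -1.   ] q [-0.23  0.48  1.64  0.    1.01 -0.04] F [ 0.  -0.2 -2.8] M [-0.05  0.04  0.03] op 0.272
shift [ 9.7  0.1 -0. ] rot [-0.001  -0.     -0.0028] rows 0.16
```

Tip at about z=92.7, so I'll keep going down.

Request:
{"name": "jog_arm", "arguments": {
  "deltas": [4,0,0,0,0,-0.003,0,3,0,0,0,0,0,0,0,0,0,0,0,0,0]
}}

```text
t: 8.0
eef_pos: [599.9, -70.0, 373.3]
tcp_rot: [-1.758, 1.57, 2.77]
ft_force: [-0.3, 0.2, -2.7]
opening: 0.272
```

```bash
python3 - <<'E'
from h import *
st(); go([600,-70,195],-10.5);snap(['side'],'g');crop('g','side',440,270,500,335,9,'c12')
E
```

```text
t 8.0 tcp [599.9 -70.  373.3] gp [599.8 -69.9 202.3] yaw_y -10.56 x [-0.  0. -1.] q [-0.23  0.49  1.65  0.    1.   -0.04] F [-0.3  0.2 -2.7] M [-0.1   0.02 -0.01] op 0.272
shift [7.3 0.1 0. ] rot [-0.001  -0.0001  0.0004] rows 0.12
```

View pics/c12.png

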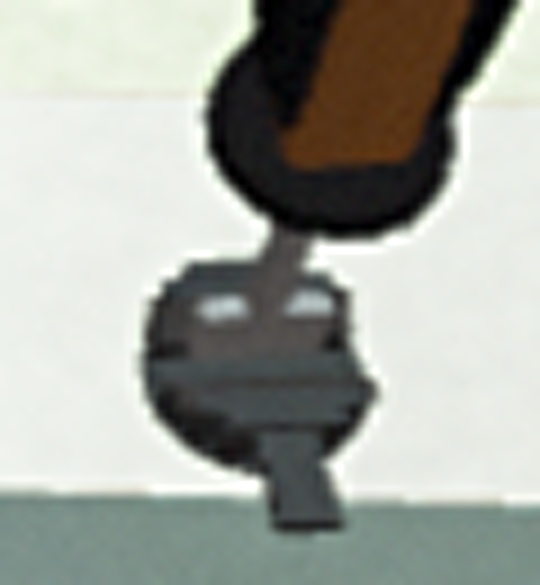

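Request:
{"name": "jog_arm", "arguments": {
  "deltas": [3,0,0,0,0,0,0,2,0,0,0,0,0,0,0,0,0,0,0,0,0]
}}

```text
t: 8.43
eef_pos: [599.9, -70.0, 368.2]
tcp_rot: [2.112, 1.571, 0.357]
ft_force: [0.8, 0.2, -1.8]
opening: 0.272
```

```bash
python3 - <<'E'
from h import *
st(); snap(['side'],'g2');crop('g2','side',440,270,500,335,9,'c13')
E
```

```text
t 8.43 tcp [599.9 -70.  368.2] gp [599.9 -70.  197.2] yaw_y -10.56 x [ 0.  0. -1.] q [-0.23  0.5   1.65  0.    0.99 -0.04] F [ 0.8  0.2 -1.8] M [-0.08  0.08 -0.03] op 0.272
```

View pics/c13.png

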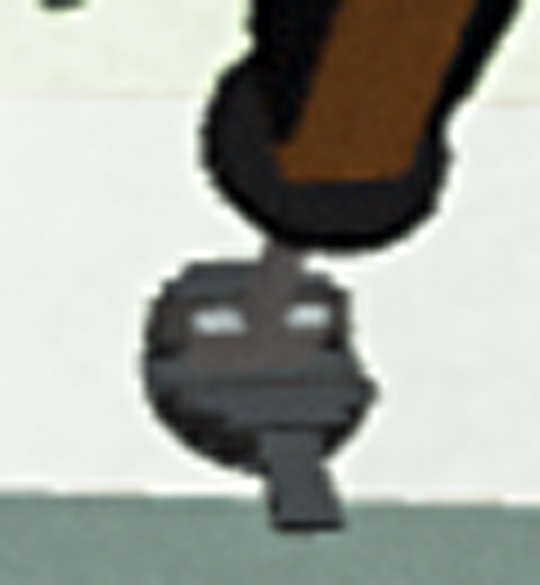

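Request:
{"name": "jog_arm", "arguments": {
  "deltas": [0,0,0,-0.12,0,0,0,0,0,0,-0.12,0,0,0,0,0,0,-0.12,0,0,0,0,0,0,-0.12,0,0,0,0,0,0,0,0,0,0]
}}

```text
t: 9.1
eef_pos: [600.0, -70.3, 368.4]
tcp_rot: [0.58, 1.57, -0.682]
ft_force: [-0.1, -0.9, -2.5]
opening: 0.269
```

```bash
python3 - <<'E'
from h import *
st(); snap(['side'],'h1');crop('h1','side',430,260,510,335,8,'c14')
E
```

```text
t 9.1 tcp [600.  -70.3 368.4] gp [600.2 -70.4 197.4] yaw_y 17.69 x [ 0.001 -0.001 -1.   ] q [-0.23  0.5   1.65 -0.    0.99 -0.53] F [-0.1 -0.9 -2.5] M [-0.13  0.   -0.12] op 0.269
```

View pics/c14.png

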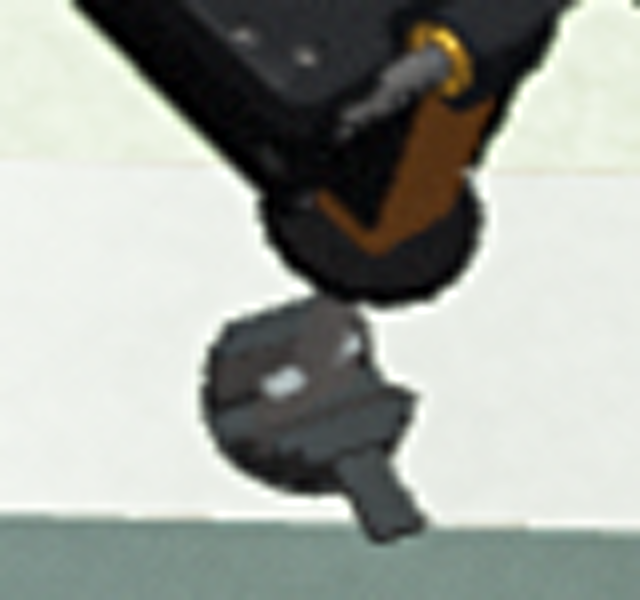

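Request:
{"name": "jog_arm", "arguments": {
  "deltas": [0,0,0,-0.14,0,0,0,0,0,0,-0.14,0,0,0,0,0,0,-0.14,0,0,0,0,0,0,-0.14,0,0,0,0,0,0,-0.14,0,0,0,0,0,0,-0.14,0,0,0,0,0,0,-0.14,0,0,0,0,0,0,0,0,0,0]
}}

```text
t: 10.15
eef_pos: [600.2, -70.6, 368.5]
tcp_rot: [-0.19, 1.569, -0.468]
ft_force: [-0.4, -1.1, -3.4]
opening: 0.271
```

```bash
python3 - <<'E'
from h import *
st(); snap(['side'],'h2');crop('h2','side',430,260,510,335,8,'c15')
E
```

```text
t 10.15 tcp [600.2 -70.6 368.5] gp [600.6 -70.7 197.5] yaw_y 74.08 x [ 0.002 -0.001 -1.   ] q [-0.23  0.5   1.65 -0.    0.99 -1.52] F [-0.4 -1.1 -3.4] M [-0.09 -0.   -0.08] op 0.271
```

View pics/c15.png

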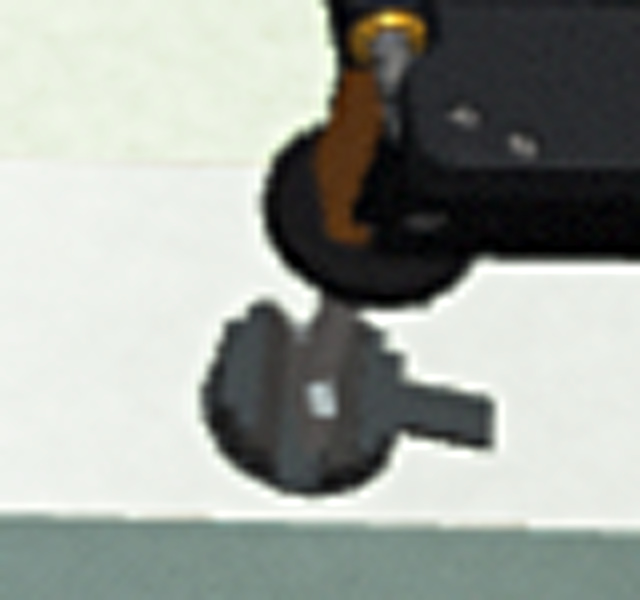

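Request:
{"name": "jog_arm", "arguments": {
  "deltas": [0,0,0,-0.08,0,0,0,0,0,0,-0.06,0,0,0,0,0,0,0,0,0,0]
}}

```text
t: 10.58
eef_pos: [600.3, -70.6, 368.5]
tcp_rot: [-0.271, 1.568, -0.42]
ft_force: [0.7, -0.1, -3.2]
opening: 0.272
```

```bash
python3 - <<'E'
from h import *
st()
E
```

```text
t 10.57 tcp [600.3 -70.6 368.5] gp [600.6 -70.7 197.5] yaw_y 81.45 x [ 0.002 -0.001 -1.   ] q [-0.23  0.5   1.65 -0.    0.99 -1.65] F [ 0.7 -0.1 -3.2] M [-0.08 -0.05 -0.12] op 0.272
```

Request:
{"name": "jog_arm", "arguments": {
  "deltas": [0,0,0,-0.05,0,0,0,0,0,0,0,0,0,0]
}}

```text
t: 10.82
eef_pos: [600.3, -70.6, 368.4]
tcp_rot: [-0.31, 1.568, -0.416]
ft_force: [0.2, -0.9, -2.9]
opening: 0.271
```

```bash
python3 - <<'E'
from h import *
st()
E
```

```text
t 10.82 tcp [600.3 -70.6 368.4] gp [600.6 -70.7 197.4] yaw_y 83.92 x [ 0.002 -0.001 -1.   ] q [-0.23  0.5   1.65 -0.    0.99 -1.69] F [ 0.2 -0.9 -2.9] M [-0.09 -0.13 -0.07] op 0.271
```

Request:
{"name": "jog_arm", "arguments": {
  "deltas": [0,0,0,-0.06,0,0,0,0,0,0,-0.04,0,0,0,0,0,0,0,0,0,0]
}}

```text
t: 11.2
eef_pos: [600.3, -70.6, 368.4]
tcp_rot: [-0.314, 1.568, -0.326]
ft_force: [0.9, -0.0, -3.6]
opening: 0.272
```

```bash
python3 - <<'E'
from h import *
st(); snap(['side','top'],'h3');crop('h3','side',430,260,510,335,8,'c16')
E
```

```text
t 11.2 tcp [600.3 -70.6 368.4] gp [600.7 -70.8 197.4] yaw_y 89.3 x [ 0.002 -0.001 -1.   ] q [-0.23  0.5   1.65 -0.    0.99 -1.78] F [ 0.9 -0.  -3.6] M [-0.05 -0.02 -0.32] op 0.272
```

View pics/c16.png

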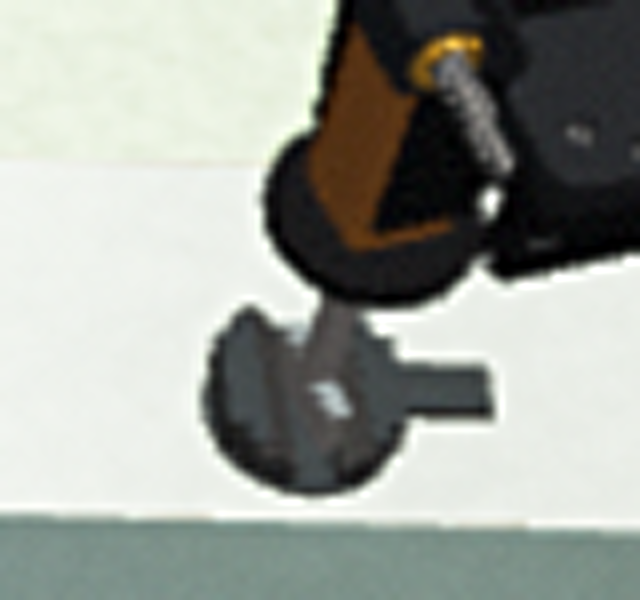

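Request:
{"name": "jog_arm", "arguments": {
  "deltas": [0,0,0,-0.05,0,0,0,0,0,0,0,0,0,0]
}}

```text
t: 11.55
eef_pos: [600.3, -70.7, 368.4]
tcp_rot: [-0.243, 1.569, -0.208]
ft_force: [0.4, -1.6, -2.9]
opening: 0.272
```

```bash
python3 - <<'E'
from h import *
st(); snap(['side'],'h4')
crop('h4','side',430,260,510,335,8,'c17')
s=load('h3','side')
j=lambda u,v:(430+u/8-.44,260+v/8-.44)
for z in (81,):
  for p,q in [((400,363),(485,368)),((410,414),(490,418))]:
    e=onz(s,*j(*q),z)-onz(s,*j(*p),z); print('tongue deg from world -y ccw',np.degrees(np.arctan2(e[1],e[0]))+90)
s0=load('a','side');j0=lambda u,v:(430+u/8-.44,280+v/8-.44)
for p,q in [((312,305),(322,385)),((365,325),(382,385))]:
    e=onz(s0,*j0(*q),81)-onz(s0,*j0(*p),81); print('start',np.degrees(np.arctan2(e[1],e[0]))+90)
E
```

```text
t 11.55 tcp [600.3 -70.7 368.4] gp [600.7 -70.7 197.4] yaw_y 92.02 x [ 0.002 -0.    -1.   ] q [-0.23  0.5   1.65  0.    0.99 -1.83] F [ 0.4 -1.6 -2.9] M [-0.06 -0.07 -0.57] op 0.272
tongue deg from world -y ccw 71.2465480797174
tongue deg from world -y ccw 71.91300607763038
start -18.727928641330365
start -11.459444474343357
```

View pics/c17.png

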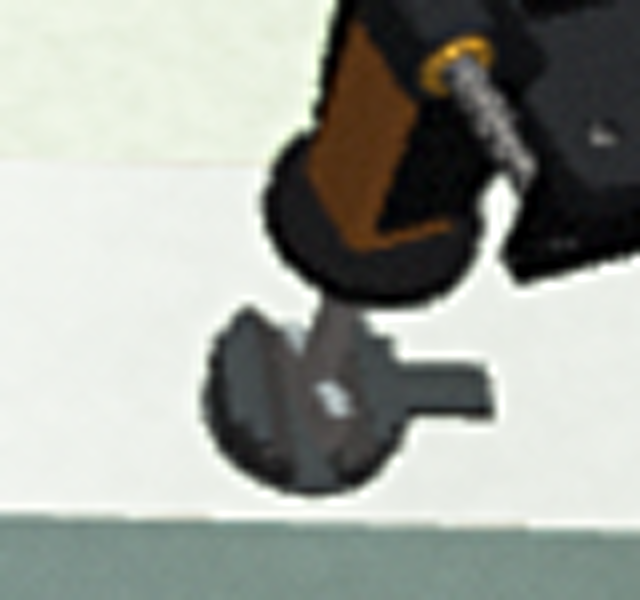

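The moment rose to 0.57 N m while the tongue stayed still, so it's at its stop, a quarter turn from the start. I'll back off to the middle of the play, then lift.

Request:
{"name": "jog_arm", "arguments": {
  "deltas": [0,0,0,0.09,0,0,0,0,0,0,0.09,0,0,0,0,0,0,0,0,0,0]
}}

```text
t: 11.98
eef_pos: [600.2, -70.5, 368.6]
tcp_rot: [-0.225, 1.568, -0.377]
ft_force: [-0.4, -0.2, -2.3]
opening: 0.274
```

```bash
python3 - <<'E'
from h import *
st()
E
```

```text
t 11.97 tcp [600.2 -70.5 368.6] gp [600.6 -70.6 197.6] yaw_y 81.29 x [ 0.002 -0.001 -1.   ] q [-0.23  0.5   1.65 -0.    0.99 -1.64] F [-0.4 -0.2 -2.3] M [ 0.06 -0.02  0.01] op 0.274
```

Request:
{"name": "jog_arm", "arguments": {
  "deltas": [-5,0,0,0,0,0,0,-10,0,0,0,0,0,0,-20,0,0,0,0,0,0,-30,0,0,0,0,0,0,-20,0,0,0,0,0,0,0,0,0,0,0,0,0]
}}

```text
t: 12.72
eef_pos: [599.8, -70.2, 459.4]
tcp_rot: [-0.214, 1.566, -0.36]
ft_force: [-0.3, 1.2, -3.0]
opening: 0.272
```

```bash
python3 - <<'E'
from h import *
st(); snap(['side','top'],'i')
crop('i','side',400,160,560,320,4,'c18')
E
```

```text
t 12.72 tcp [599.8 -70.2 459.4] gp [600.5 -70.5 288.4] yaw_y 81.63 x [ 0.004 -0.002 -1.   ] q [-0.23  0.41  1.54 -0.    1.18 -1.65] F [-0.3  1.2 -3. ] M [0.03 0.03 0.  ] op 0.272
```

View pics/i_side.png

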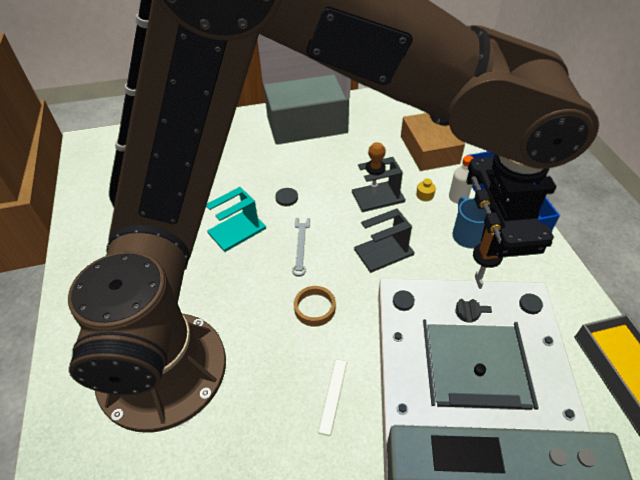

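View pics/c18.png

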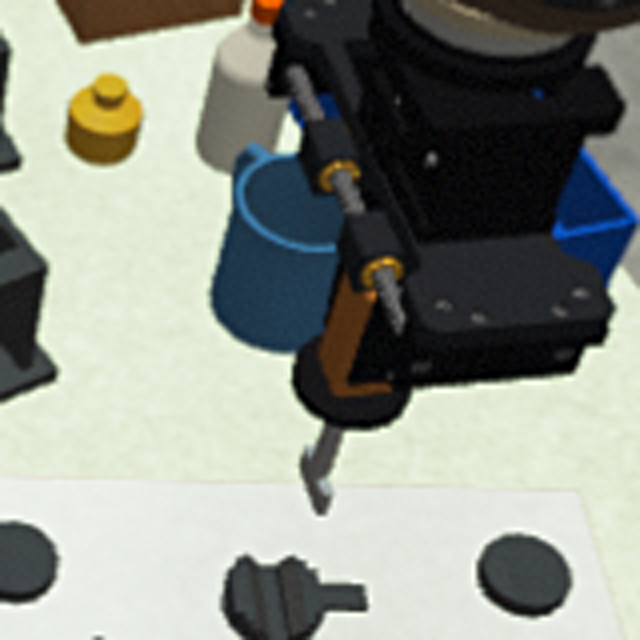

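Request:
{"name": "jog_arm", "arguments": {
  "deltas": [0,0,0,0.17,0,0,0,0,0,0,0.17,0,0,0,0,0,0,0.17,0,0,0,0,0,0,0.17,0,0,0,0,0,0,0.17,0,0,0,0,0,0,0.17,0,0,0,0,0,0,0.17,0,0,0,0,0,0,0,0,0,0]
}}

```text
t: 13.82
eef_pos: [599.5, -70.3, 447.8]
tcp_rot: [-1.95, 1.557, 2.962]
ft_force: [-0.3, 0.2, -1.8]
opening: 0.268
```

```bash
python3 - <<'E'
from h import *
st(); go([505.3,169.5,285],12)
E
```

```text
t 13.82 tcp [599.5 -70.3 447.8] gp [597.2 -69.8 276.9] yaw_y 11.43 x [-0.014  0.002 -1.   ] q [-0.23  0.42  1.55 -0.    1.18 -0.43] F [-0.3  0.2 -1.8] M [-0.12  0.02  0.03] op 0.268
shift [  -6.3  -45.  -253.7] rot [-0.01   -0.0051  0.0127] rows 4.23
```

Request:
{"name": "jog_arm", "arguments": {
  "deltas": [-5,-9,-50,-0.01,-0.005,0.0127,0,-5,-9,-50,0,0,0,0,0,-9,-50,0,0,0,0,0,-9,-50,0,0,0,0,0,-9,-50,0,0,0,0,0,0,0,0,0,0,0]
}}

```text
t: 14.58
eef_pos: [499.0, 170.2, 454.7]
tcp_rot: [-1.87, 1.566, 3.079]
ft_force: [-0.2, -0.5, -2.6]
opening: 0.273
```

```bash
python3 - <<'E'
from h import *
st(); go([505.3,169.5,270],12)
E
```

```text
t 14.57 tcp [499.  170.2 454.7] gp [498.1 170.2 283.7] yaw_y 13.55 x [-0.005  0.    -1.   ] q [ 0.2   0.3   1.73  0.    1.12 -0.03] F [-0.2 -0.5 -2.6] M [-0.02  0.04 -0.04] op 0.273
shift [13.6  6.   2.1] rot [ 0.027  -0.0014  0.0049] rows 0.23
```

Request:
{"name": "jog_arm", "arguments": {
  "deltas": [20,6,2,0.027,-0.001,0.005,0,18,0,0,0,0,0,0,0,0,0,0,0,0,0]
}}

```text
t: 14.95
eef_pos: [505.7, 169.0, 415.0]
tcp_rot: [-1.24, 1.57, -2.591]
ft_force: [0.2, -0.0, -1.6]
opening: 0.275
```

```bash
python3 - <<'E'
from h import *
st(); go([505.3,169.5,232],12); snap(['side','top'],'k')
crop('k','side',335,120,435,280,5,'c19');crop('k','top',230,100,330,230,5,'c20')
E
```

```text
t 14.95 tcp [505.7 169.  415. ] gp [505.6 169.  244. ] yaw_y 12.61 x [-0. -0. -1.] q [ 0.2   0.35  1.77 -0.    1.02 -0.02] F [ 0.2 -0.  -1.6] M [-0.11 -0.02 -0.05] op 0.275
shift [12.  -0.3 -0.6] rot [0.0107 0.0001 0.0004] rows 0.2
```

View pics/c19.png

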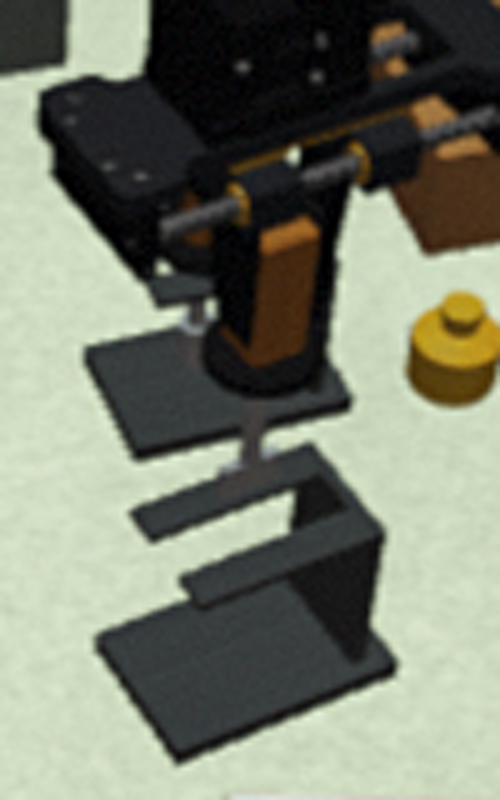

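```bash
python3 - <<'E'
from h import *
crop('k','side',365,195,405,230,14,'c21')
s=load('k','side')
gp=np.array([505.6,169.0,244.])
for yaw in (4,8,12.6):
  u=np.array([np.cos(np.radians(yaw)),np.sin(np.radians(yaw)),0])
  print(yaw,[np.round((proj(s,gp+[0,0,-L]+e*u)-[365,195])*14).tolist() for L in(101,117) for e in(-14,14)])
E
```

```text
4 [[193.0, 254.0], [363.0, 212.0], [186.0, 327.0], [354.0, 285.0]]
8 [[195.0, 259.0], [360.0, 207.0], [188.0, 331.0], [351.0, 280.0]]
12.6 [[199.0, 263.0], [357.0, 203.0], [192.0, 336.0], [348.0, 276.0]]
```

View pics/c21.png

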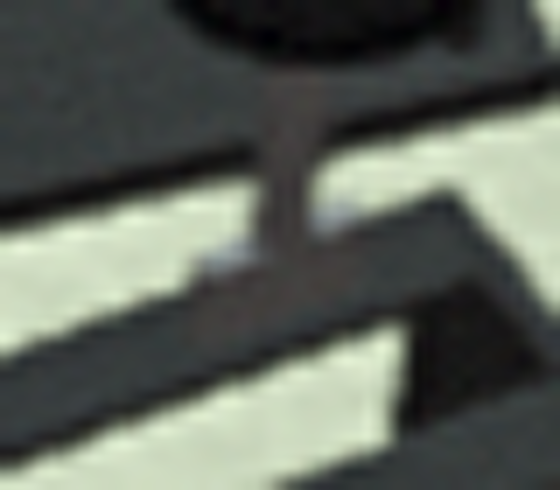

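Request:
{"name": "jog_arm", "arguments": {
  "deltas": [20,0,-1,0.01,0,0,0,20,0,0,0,0,0,0,10,0,0,0,0,0,0,0,0,0,0,0,0,0]
}}

```text
t: 15.55
eef_pos: [506.8, 169.2, 368.4]
tcp_rot: [1.519, 1.563, 0.159]
ft_force: [-0.1, -0.6, -1.4]
opening: 0.273
```

```bash
python3 - <<'E'
from h import *
st(); go([505.3,170,146],12); snap(['side'],'l')
crop('l','side',345,150,425,270,6,'c22')
E
```

```text
t 15.55 tcp [506.8 169.2 368.4] gp [508.1 169.4 197.4] yaw_y 12.09 x [ 0.007  0.001 -1.   ] q [ 0.2   0.41  1.83 -0.    0.9  -0.01] F [-0.1 -0.6 -1.4] M [-0.1   0.04 -0.05] op 0.273
shift [51.4 -1.7 -1.1] rot [ 0.0016  0.0004 -0.0074] rows 0.86
```

View pics/c22.png

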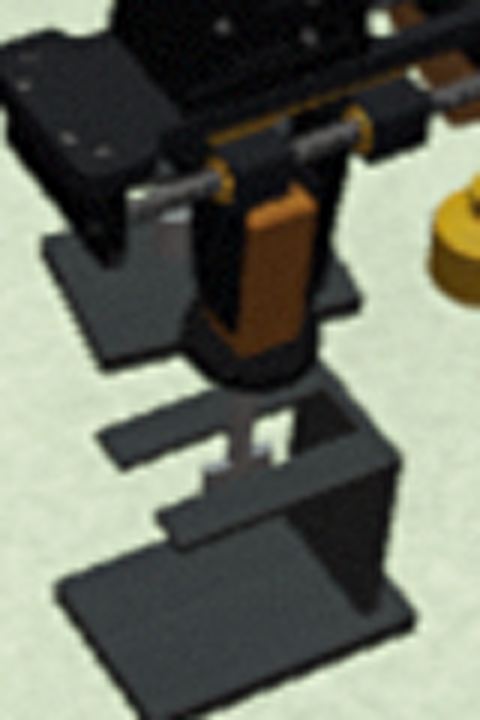

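Request:
{"name": "jog_arm", "arguments": {
  "deltas": [15,-2,-1,0,0,-0.007,0,15,0,0,0,0,0,0,12,0,0,0,0,0,0,5,0,0,0,0,0,0,0,0,0,0,0,0,0]
}}

```text
t: 16.23
eef_pos: [504.9, 169.9, 319.2]
tcp_rot: [1.344, 1.569, -0.015]
ft_force: [0.1, 0.4, -2.4]
opening: 0.275
```

```bash
python3 - <<'E'
from h import *
st(); go([505,170,142],12)
E
```

```text
t 16.23 tcp [504.9 169.9 319.2] gp [505.2 169.9 148.2] yaw_y 12.11 x [ 0.002 -0.    -1.   ] q [ 0.2   0.47  1.88 -0.    0.79 -0.01] F [ 0.1  0.4 -2.4] M [-0.04  0.08 -0.05] op 0.275
shift [ 6.2  0.1 -0.1] rot [ 0.0019  0.0004 -0.0017] rows 0.1
```

Request:
{"name": "jog_arm", "arguments": {
  "deltas": [3,0,0,0,0,-0.002,0,2,0,0,0,0,0,0,0,0,0,0,0,0,0]
}}

```text
t: 16.6
eef_pos: [505.1, 170.0, 314.4]
tcp_rot: [1.047, 1.57, -0.313]
ft_force: [-0.3, -0.0, -2.8]
opening: 0.274
```

```bash
python3 - <<'E'
from h import *
st(); go([505,170,142],12)
E
```

```text
t 16.6 tcp [505.1 170.  314.4] gp [505.2 169.9 143.4] yaw_y 12.11 x [ 0.001 -0.    -1.   ] q [ 0.2   0.48  1.88 -0.    0.78 -0.01] F [-0.3 -0.  -2.8] M [-0.07  0.05  0.05] op 0.274
shift [ 1.4 -0.1 -0.1] rot [ 0.002   0.0004 -0.0007] rows 0.02
```

Request:
{"name": "jog_arm", "arguments": {
  "deltas": [1,0,0,0,0,0,0,0,0,0,0,0,0,0]
}}

```text
t: 16.85
eef_pos: [505.1, 170.0, 313.6]
tcp_rot: [1.269, 1.57, -0.091]
ft_force: [0.2, -0.3, -2.3]
opening: 0.274
```

```bash
python3 - <<'E'
from h import *
st(); snap(['side'],'m')
crop('m','side',345,170,425,270,7,'c23')
E
```

```text
t 16.85 tcp [505.1 170.  313.6] gp [505.3 170.  142.6] yaw_y 12.11 x [ 0.001 -0.    -1.   ] q [ 0.2   0.48  1.88 -0.    0.78 -0.01] F [ 0.2 -0.3 -2.3] M [-0.13  0.07  0.05] op 0.274
```

View pics/c23.png

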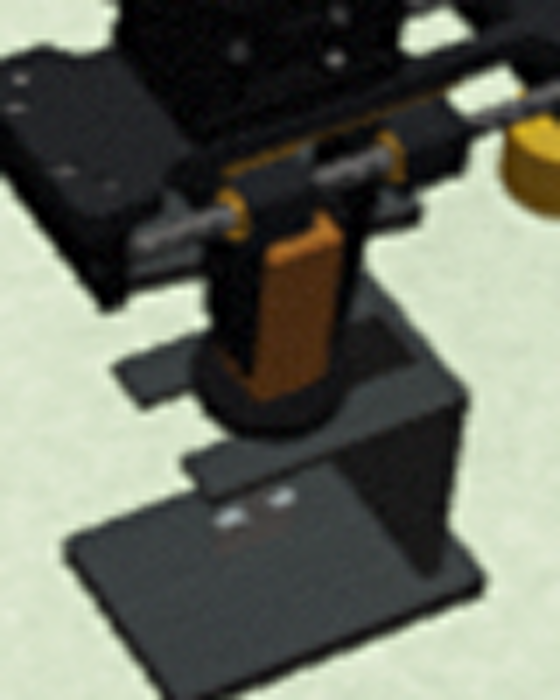

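Request:
{"name": "jog_arm", "arguments": {
  "deltas": [1.2,0,0,0,0,0,0,0.8,0,0,0,0,0,0,0,0,0,0,0,0,0]
}}

```text
t: 17.27
eef_pos: [505.0, 170.0, 312.9]
tcp_rot: [1.385, 1.568, 0.026]
ft_force: [0.3, -0.3, -2.3]
opening: 0.271
```

```bash
python3 - <<'E'
from h import *
st()
E
```

```text
t 17.27 tcp [505.  170.  312.9] gp [505.5 170.  141.9] yaw_y 12.12 x [ 0.002  0.    -1.   ] q [ 0.2   0.48  1.88 -0.    0.78 -0.01] F [ 0.3 -0.3 -2.3] M [-0.1   0.05 -0.01] op 0.271
```

Request:
{"name": "jog_arm", "arguments": {
  "deltas": [1.5,0,0,0,0,0,0,0,0,0,0,0,0,0]
}}

```text
t: 17.52
eef_pos: [505.0, 170.0, 312.9]
tcp_rot: [1.426, 1.567, 0.067]
ft_force: [-0.0, -0.5, -2.2]
opening: 0.27
```

```bash
python3 - <<'E'
from h import *
st()
E
```

```text
t 17.52 tcp [505.  170.  312.9] gp [505.6 170.1 141.9] yaw_y 12.12 x [ 0.004  0.    -1.   ] q [ 0.2   0.48  1.88 -0.    0.78 -0.01] F [-0.  -0.5 -2.2] M [-0.06  0.05 -0.03] op 0.27
```

TCP z is 312.9 against 312.7 at the original grasp, so the driver is seated. Releasing it now.

Request:
{"name": "jog_arm", "arguments": {
  "deltas": [0,0,0,0,0,0,0.5,0,0,0,0,0,0,0.6,0,0,0,0,0,0,1,0,0,0,0,0,0,1,0,0,0,0,0,0,1,0,0,0,0,0,0,1,0,0,0,0,0,0,1,0,0,0,0,0,0,1]
}}

```text
t: 18.52
eef_pos: [505.2, 170.1, 312.5]
tcp_rot: [1.441, 1.567, 0.082]
ft_force: [-0.4, -0.2, -0.3]
opening: 0.992
```

```bash
python3 - <<'E'
from h import *
st(); snap(['side'],'n')
crop('n','side',345,170,425,270,7,'c24')
E
```

```text
t 18.52 tcp [505.2 170.1 312.5] gp [505.9 170.1 141.5] yaw_y 12.12 x [ 0.004  0.    -1.   ] q [ 0.2   0.48  1.88 -0.    0.77 -0.01] F [-0.4 -0.2 -0.3] M [0.02 0.08 0.05] op 0.992
```

View pics/c24.png

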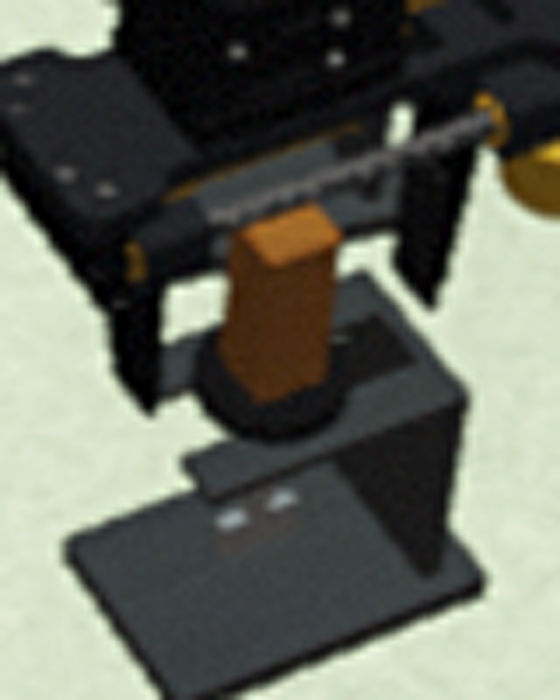

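Released, and the driver hangs upright. I'll withdraw straight up.

Request:
{"name": "jog_arm", "arguments": {
  "deltas": [-15,0,0,0,0,0,1,-30,0,0,0,0,0,1,-40,0,0,0,0,0,1,-40,0,0,0,0,0,1,0,0,50,0,0,0,1,0,0,50,0,0,0,1,0,0,0,0,0,0,1,0,0,0,0,0,0,1]
}}

```text
t: 19.58
eef_pos: [525.0, 70.4, 449.6]
tcp_rot: [1.402, 1.561, 0.044]
ft_force: [0.6, -0.4, 0.5]
opening: 0.997
```

```bash
python3 - <<'E'
from h import *
st(); snap(['side','wrist','top'],'o')
crop('o','side',345,170,505,330,4,'c25')
E
```

```text
t 19.57 tcp [525.   70.4 449.6] gp [526.7  70.5 278.6] yaw_y 12.21 x [ 0.01  0.   -1.  ] q [ 0.01  0.31  1.73  0.    1.09 -0.2 ] F [ 0.6 -0.4  0.5] M [-0.08  0.08 -0.03] op 0.997
```

View pics/c25.png

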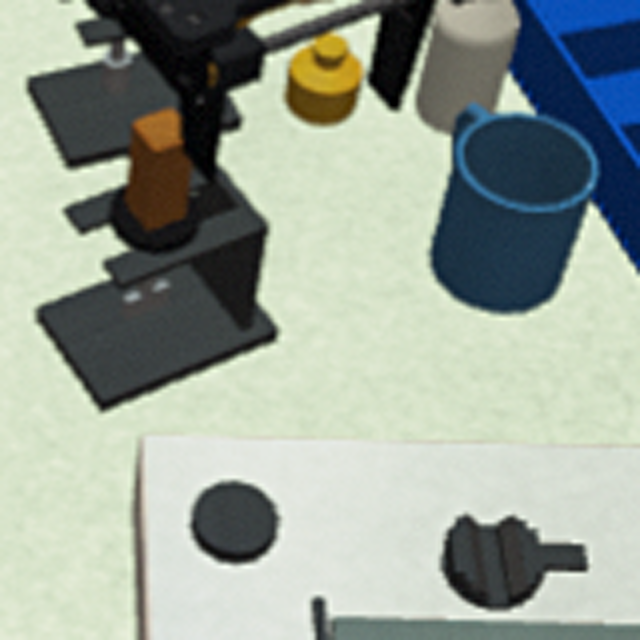

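View pics/o_wrist.png

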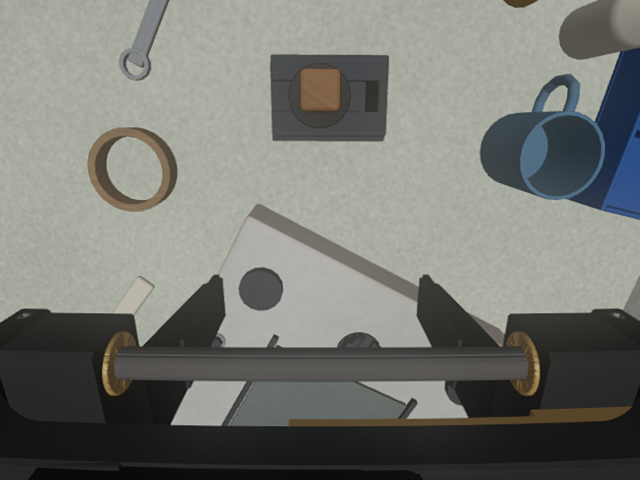

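View pics/o_top.png

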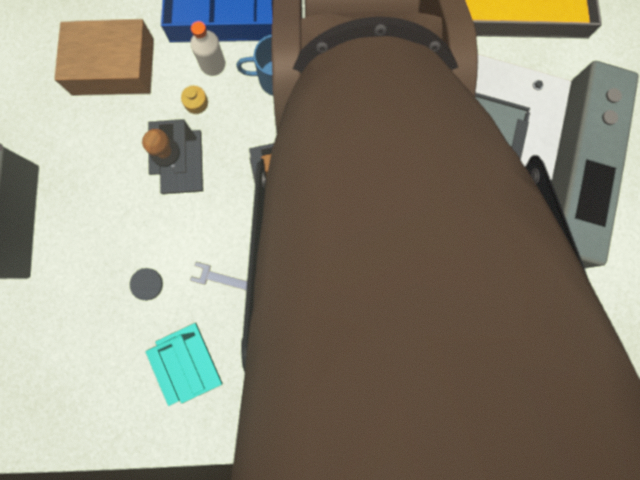

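The driver hangs upright and centred in its fork. One closer look at the fastener's angle before handing in.

Request:
{"name": "jog_arm", "arguments": {
  "deltas": [0,10,50,0,0,0,1,0,10,50,0,0,0,1,0,10,50,0,0,0,1,0,0,30,0,0,0,1,0,0,0,0,0,0,1,0,0,0,0,0,0,1]
}}

```text
t: 20.48
eef_pos: [595.2, -96.7, 449.1]
tcp_rot: [1.569, 1.563, 0.223]
ft_force: [-0.1, -0.4, 0.1]
opening: 1.001
```

```bash
python3 - <<'E'
from h import *
st(); snap(['wrist'],'p')
w=load('p','wrist'); c=proj(w,(600,-71,85)); print(c)
x,y=int(c[0]),int(c[1]); print(x-55,y-50); crop('p','wrist',x-55,max(y-50,0),x+55,y+50,6,'c26')
E
```

```text
t 20.48 tcp [595.2 -96.7 449.1] gp [596.6 -96.4 278.1] yaw_y 12.83 x [ 0.008  0.002 -1.   ] q [-0.27  0.42  1.56  0.    1.16 -0.5 ] F [-0.1 -0.4  0.1] M [-0.06  0.01 -0.  ] op 1.001
[328.04998174 187.07647105]
273 137
```

View pics/c26.png

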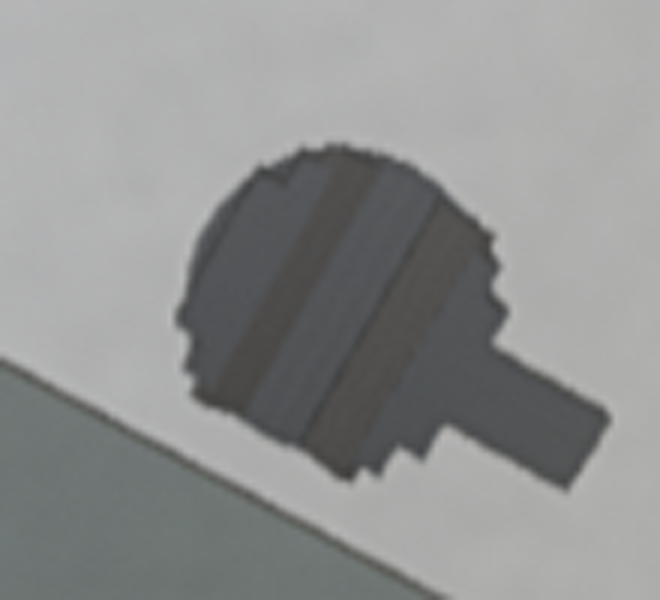

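```bash
python3 - <<'E'
from h import *
w=load('p','wrist')
f=lambda u,v:(273+u/6-.42,137+v/6-.42)
for n,p,q,z,o in [('slot',(303,440),(436,197),78,0),('slot',(245,412),(380,168),78,0),('slot',(210,395),(335,150),91,0),('tongue',(455,425),(567,490),81,90),('tongue',(490,345),(610,415),81,90)]:
    e=onz(w,*f(*q),z)-onz(w,*f(*p),z);print(n,np.degrees(np.arctan2(e[1],e[0]))+o)
e=onz(w,*f(440,598),75)-onz(w,*f(0,358),75);print('panel edge',np.degrees(np.arctan2(e[1],e[0])))
E
```

```text
slot 74.75614828959915
slot 74.1104691516398
slot 75.77013160028667
tongue 72.476779032476
tongue 72.69131677701154
panel edge -16.654559076452863
```

The slot now reads about 74° in world axes, with the machine at -16.6°. That puts the fastener at about 91°, its stop, so I'm handing in.

```bash
python3 - <<'E'
from h import *
print(env.job_done()); st()
E
```

```text
the job is handed in; nothing more can be done
None
the job is handed in; nothing more can be done
```

The job is done and handed in at about 20.5 s: the fastener is turned to its stop, and the driver hangs back in its original rest with the gripper clear. I got no verdict back.

- **What I did:** I took the square-handled driver from its dark fork and seated the blade about 11 mm deep in the slot. I turned the fastener counter-clockwise until the moment rose from about 0.1 to 0.57 N m while the tongue stayed still. Then I eased back within the blade play, lifted out, rehung the driver and let go.
- **Fastener:** the last wrist picture shows the slot about 91° from the machine's axis, with the tongue clear of the panel. It seems to have started about 5° past zero, so it turned slightly less than a full quarter turn to reach the stop.
- **Driver:** the side and wrist pictures show it upright and centred in the fork. The tool height at release matched the height at the grasp to within 0.2 mm.

**Disagreements:**
- The cameras differed by up to about 6 mm on where the slot was, which the slot's wide mouth absorbed.
- The wrist force did not drop as the driver's collar came down on the fork. I judged it seated because the arm would go no lower and from the matching height, and the pictures after release confirmed it.

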